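Set up the surface plate for scribing a beaker and its lid

TASK

Set up the surface plate for scribing: stand the wooden riser on the plate midway between the black surface gauge and the blue T-plate, in line with them, then stand the silver beaker centred on the riser and put the copper lid centred on the beaker, knob up. In the same line, stand the brass stepped block upright midway between the riser and the surface gauge, and the steel V-block, groove up, midway between the riser and the T-plate. Leave the hammer, wrench and jar where they are, and do not tip the beaker over.

Things in the scene. Friction and masses are not known exactly. Their poses are not given: they have to be found in the camera images.
- gauge: Surface gauge, fixed: black base 80 x 60 x 28 mm with a thin upright steel spindle and needle on its middle, 100 mm tall in all. Origin at the centre of its underside, z up. y (the 60 mm way) lies along the line to the T-plate, 300 mm away centre to centre, on the +y or -y side. It and all other things stand on the dark grey surface plate, 630 x 1000 mm, its top 40 mm above the bench (z = 0.040).
- tplate: T-shaped angle plate, fixed, painted blue: foot 80 x 60 x 14 mm with an upright web 14 mm thick, 80 mm long and 70 mm high in all, along the middle of the foot, with dark round holes. Parallel to the surface gauge. Origin at the centre of its underside, z up. y is the 60 mm way, along the line to the gauge.
- riser: Riser: plain round disc of pale wood, 60 mm across and 25 mm thick, lying flat. Origin at the centre of its underside, z up.
- beaker: Open silver-coloured metal beaker, standing upright, empty: 60 mm tall, 52 mm across at the foot and 56 mm across at the rim, wall 3 mm. Origin at the centre of its underside, z up.
- lid: Beaker lid: flat copper disc 64 mm across and 4 mm thick, underside flat, with a black knob on its middle, 18 mm across and 26 mm tall (top 30 mm above the underside). Knob up at the start. Origin at the centre of its underside, z up.
- setblock: Brass setting block with three steps like a small staircase: 42 mm long (x), 30 mm wide (y), the steps 14 mm long each and 25, 35 and 45 mm high towards +x. The long sides are flat and parallel. Origin at the centre of its underside, z up.
- vblock: Steel V-block: 40 x 40 mm and 35 mm high, with a V groove 24 mm wide and 12 mm deep along the middle of its top, running along x. The two sides square to y are flat, 40 mm apart. Origin at the centre of its underside, z up.
- hammer: Bystander: hammer lying on the plate beyond the work, 240 mm long. Leave alone.
- wrench: Bystander: steel wrench lying on the plate beyond the work, 180 mm long. Leave alone.
- jar: Bystander: closed jar with a white cap and blue label, 52 mm across, 65 mm tall. Leave alone.
There are look-alikes about, which are no part of the job. Leave any red look-alike of the lid alone.

How it is judged (in metres and radians):
At the end, for the whole second after the job is handed in: Riser midway between gauge and T-plate (13 mm); brass block midway riser-gauge, V-block midway riser-T-plate (15 mm); all within 15 mm of the line, upright on the plate; beaker upright on riser, lid flat on beaker, knob up, each centred to 10 mm; all released, at rest (x of riser in the frame of gauge between -0.015 and 0.015 m and horizontal distance between riser and gauge below 0.163 m and horizontal distance between riser and tplate below 0.163 m and x of setblock in the frame of gauge between -0.015 and 0.015 m and horizontal distance between setblock and gauge between 0.06 and 0.09 m and horizontal distance between setblock and riser between 0.058 and 0.092 m and angle between each of setblock, vblock, riser, beaker, lid's own z axis and vertical below 0.08 rad and height (world z) of setblock between 0.036 and 0.044 m and x of vblock in the frame of gauge between -0.015 and 0.015 m and horizontal distance between vblock and tplate between 0.06 and 0.09 m and horizontal distance between vblock and riser between 0.058 and 0.092 m and height (world z) of vblock between 0.036 and 0.044 m and height (world z) of riser between 0.036 and 0.044 m and horizontal distance between beaker and riser below 0.01 m and z of beaker in the frame of riser between 0.021 and 0.029 m and horizontal distance between lid and beaker below 0.01 m and z of lid in the frame of beaker between 0.056 and 0.064 m and linear speed of each of riser, beaker, lid, setblock, vblock below 0.02 m/s); the robot touches nothing.
It fails at once if a bystander (hammer, wrench or jar) is moved by more than 20 mm (distance of any of hammer, wrench, jar from where it was at the start of the episode above 0.02 m).
It fails at once if the beaker is tipped over (leans by more than 40 degrees) (angle between beaker's own z axis and vertical above 0.7 rad).
It also fails if it takes over 144 s, if anything falls off the work surface, if the arm or the gripper's body presses on something with over 40 N, if the wrist force passes 120 N, or if a joint passes its speed limit or range.

ROBOT

A 6-joint arm with a two-finger parallel gripper is mounted at the origin on the work surface. World frame = base frame: x ahead of the robot, y to its left, z up, the work surface at z = 0. Lengths are in mm, angles in rad, forces in N, time in s.
With the tool pointing down it reaches from about 350 to 875 mm from the base axis. Payload 4.2 kg.
Tool frame: the origin (TCP) lies between the finger pads; the fingertips stand 25 mm ahead of it and the grasp point (between the pads) lies 6 mm ahead of it; z points along the fingers, y is the line along which they close (so a half turn about z gives the same grasp; the last joint's range is limited). The gripper opens to 85 mm and grips with 20 to 120 N. Pads are 22 mm wide; open, the fingers measure 114 mm over their backs; the gripper's body (76 mm by 85 mm) begins 54 mm behind the grasp point. The pads swing forward as they close: fully open they stand 13 mm farther back than shut.
Start: joints at [-0.884, 0.385, 0.008, 0, -1.194, -0.259], TCP at [259.306, -568.647, 256.312] pointing down, gripper open.
Joint ranges: [-3.14, 3.14], [-1.21, 2.06], [-1.07, 1.41], [-3.16, 2.05], [-2.99, -0.16], [-3.1, 3.1]. Speed limits (rad/s): [2.79, 2.79, 3.14, 3.14, 3.14, 3.14].

INTERFACE

Orientations are given as a unit quaternion [x, y, z, w].
In Python, from bench import read_state, get_image, job_done gives the robot as it stands.
- The arm moves only by the tool play_rows, never from a script. Its argument "series" is a list of rows, each a list of 6 numbers: the shift along the world's x, y, z in mm, then the turn, a rotation vector about the world's x, y, z in units of 6 degrees (1.0 is 6 degrees). A call has 1 to 20 rows; each row shifts and turns the commanded pose from where the row before left it; what a row does not reach is not made up. A row lasts 1/12 s, in which the tool goes at most 41.7 mm and 7.16 degrees, less where a joint would pass 70% of its speed; a pose out of reach is approached as far as the arm can. A call is refused whole if a number of a shift passes 41.7 or a number of a turn 1, either way. A call with a gripper value outside its range is refused whole. "gripper" is the opening, from 0 (shut) to 1 (fully open), set as the call begins (left out, the last holds). The fingers move at their own pace and stop on an object; the grip force is fixed at half the most. Time passes only in rows, so rows that do not move let the fingers close. It gives the time, the measured TCP pose, the force, the opening and the grip force at its end, in the units of the state.
- read_state(): the state, without advancing time (a new reading comes with each control period).
- get_image(name): name is "scene" or "top"; returns a dict with "image" (420x560x3 uint8, red, green, blue), "fx", "fy", "cx", "cy" (pixels), "eye" and "rotation" of the camera in the world. Camera axes: x right, y down, z forward; pixel columns grow to the right and rows downward; lengths in mm; the calibration is good to about 2 mm. A picture is of the moment at which its call begins. There is no depth.
- job_done(): hands the job in; it is judged then, once.
The state is a dict: "clock": time; "joints": joint angles; "joint_vel": joint speeds; "joint_efforts": joint torques, N m; "position": TCP position; "ee_rot": TCP orientation; "contact_force": force on the tool from outside, world axes, zero at the start; "wrist_torque": the same for the moment, N m; "gripper_width": finger opening in mm; "grasp_force": force on a finger pad.
Only numpy, scipy, OpenCV 4.12 (cv2) and the standard library are available. Lean on these libraries where they do the work, as an engineer would, in place of code of your own. Each camera call takes 0.05 s, during which the arm holds its last target. There are 200 camera calls.

## Working session

There is one attempt and no reset: what is moved stays moved. The work goes in short steps, Python scripts to look and compute and a tool call to move; the robot and the scene stay as the last step left them, time stands still between calls to the robot, and variables do not carry over. Pictures are saved under pics/ and viewed, at most 14 in all, crops included, and the job is handed in when it is done.

Besides the shell and the picture viewer there is one more tool, called after ">>>" in YAML: its name, and indented under it one key for each argument. play_rows: Moves the arm, as the interface text tells. Its arguments: {"type":"object","properties":{"series":{"type":"array","items":{"type":"array","items":{"type":"number"}}},"gripper":{"type":"number"}},"required":["series"]}

```bash
ls; mkdir -p pics; python3 - <<'E'
from bench import *
import cv2
s=read_state(); print(s)
for n in("scene","top"):
    g=get_image(n); print(n,g["fx"],g["fy"],g["cx"],g["cy"],g["eye"],g["rotation"])
    cv2.imwrite(f"pics/{n}0.png",cv2.resize(g["image"][:,:,::-1],(800,600),interpolation=cv2.INTER_CUBIC))
E
```

```text
pics
{'clock': 0.0, 'joints': array([-8.84387589e-01,  3.85600385e-01,  6.62342947e-03, -4.51460788e-04,
       -1.19400589e+00, -2.58602447e-01]), 'joint_vel': array([-0.00150297, -0.00164672,  0.00082603,  0.00062282,  0.00042537,
       -0.00021826]), 'joint_efforts': array([-4.87239158e-04, -3.92290485e+01,  1.88401812e+01,  4.18618530e+00,
       -4.72882530e-03,  4.77397194e-06]), 'position': array([ 259.09157115, -568.19291064,  255.20118311]), 'ee_rot': array([-2.12194180e-01,  9.77226888e-01,  1.06895930e-03, -3.10747224e-04]), 'contact_force': array([-0.04733679,  0.6860407 ,  0.15356495]), 'wrist_torque': array([ 0.01293476, -0.0317547 ,  0.00853322]), 'grasp_force': 0.0, 'gripper_width': 85.27149608330234}
scene 461.3112818041256 461.3112818041256 281.87563092160906 203.40044032595063 [1374.91694574  509.42762313 1041.80528925] [ 0.42565266  0.81782815 -0.34879624 -0.16827985]
top 501.5360871712706 501.5360871712706 278.6295743303843 213.9031537957168 [ 455.0747777   -91.61725365 1390.46646754] [ 0.71604376 -0.69661445  0.03684932 -0.02552974]
```

View pics/scene0.png

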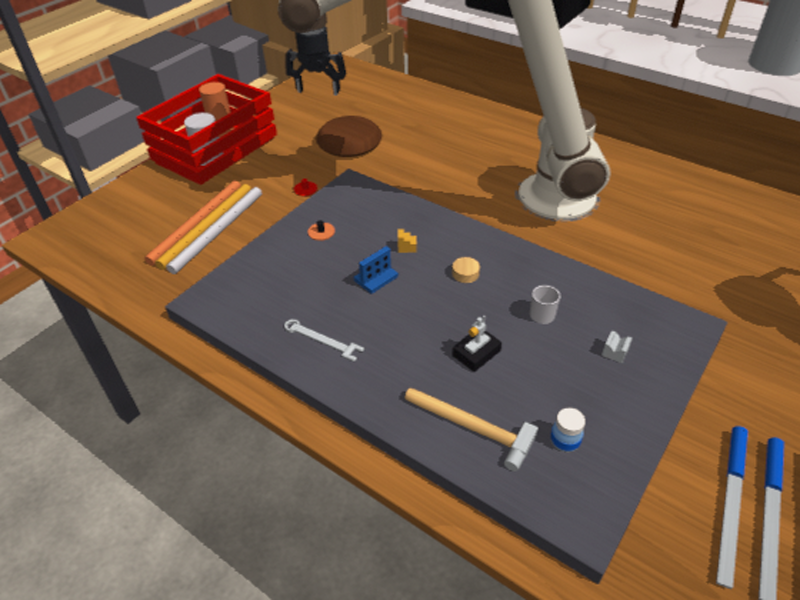

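View pics/top0.png

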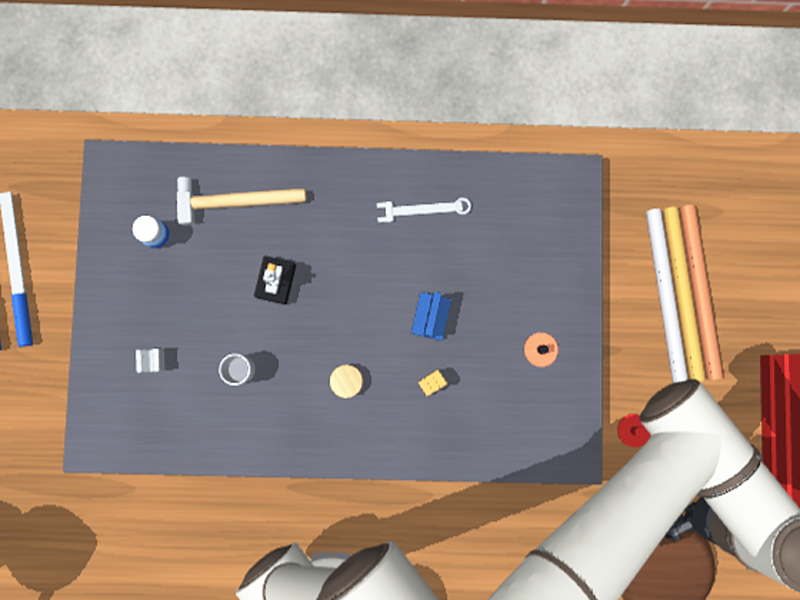

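The scene view shows everything standing on the plate. In the top view (800x600) I see gauge (275,280), T-plate (431,316), V-block (150,360), beaker (237,369), riser (346,381), brass (432,382) and lid (541,349). The red look-alike is at (633,430). Next I measure with masks.

```bash
cat > h.py <<'E'
from bench import *
import numpy as np, cv2
from scipy.spatial.transform import Rotation as R
def ray(g,px,z):
    px=np.atleast_2d(px).astype(float)
    d=np.c_[(px[:,0]-g["cx"])/g["fx"],(px[:,1]-g["cy"])/g["fy"],np.ones(len(px))]
    d=R.from_quat(g["rotation"]).apply(d); e=np.array(g["eye"])
    return (e+d*((z-e[2])/d[:,2])[:,None])[:,:2]
def proj(g,p):
    c=R.from_quat(g["rotation"]).inv().apply(np.atleast_2d(p)-g["eye"])
    return np.c_[g["cx"]+g["fx"]*c[:,0]/c[:,2],g["cy"]+g["fy"]*c[:,1]/c[:,2]]
E
python3 - <<'E'
from h import *
g=get_image("top");s=get_image("scene");im=g["image"];hsv=cv2.cvtColor(im,cv2.COLOR_RGB2HSV)
H,S,V=[hsv[...,i].astype(int) for i in range(3)]
k=1/1.42857
objs=dict(gauge=((275,280),V<45,68),tplate=((431,316),(H>100)&(H<125)&(S>150),54),riser=((346,381),(S>60)&(H<40)&(V>120),65),
 beaker=((237,369),((S<50)&(V>110)),100),lid=((541,349),(S>100)&(H<20)&(V>120),44),setblock=((432,382),(S>100)&(H<40)&(V>80),65),vblock=((150,360),(S<50)&(V>105),75))
tiles=[]
for n,(c,m,z) in objs.items():
    c=np.array(c)*k; u,v=c.astype(int); w=np.zeros(m.shape,np.uint8); w[v-24:v+25,u-24:u+25]=255
    m=(m*255).astype(np.uint8)&w
    q=cv2.findContours(m,cv2.RETR_EXTERNAL,cv2.CHAIN_APPROX_NONE)[0]; q=max(q,key=cv2.contourArea)[:,0]
    P=ray(g,q,z).astype(np.float32); r=cv2.minAreaRect(P); ce=cv2.minEnclosingCircle(P)
    print(n,"rect",np.round(r[0]),np.round(r[1]),round(r[2],1),"circ",np.round(ce[0]),round(ce[1],1),"box",np.round(cv2.boxPoints(r)).tolist())
    p=proj(s,[*ray(g,c,60)[0],60])[0].astype(int)
    a=[cv2.resize(I[y-26:y+26,x-26:x+26,::-1],(196,196),interpolation=cv2.INTER_CUBIC) for I,(x,y) in((im,(u,v)),(s["image"],p))]
    cv2.drawContours(a[0],[((q-[u-26,v-26]+.5)*196/52).astype(int)],-1,(0,255,0),1); tiles.append(a)
    print("   topcrop0",u-26,v-26,"scenecrop0",p-26)
tiles.append([np.zeros((196,196,3),np.uint8)]*2)
rows=[np.hstack([tiles[i][j] for i in r]) for r in(range(4),range(4,8)) for j in(0,1)]
cv2.imwrite("pics/t1.png",cv2.resize(np.vstack(rows),(600,600)) if 0 else np.vstack(rows)[:600*2][:784] if 0 else cv2.resize(np.hstack([np.vstack(rows[:2]),np.vstack(rows[2:])]),(800,200)))
cv2.imwrite("pics/t1.png",cv2.resize(np.vstack(rows),(600,600),interpolation=cv2.INTER_AREA))
E
```

```text
gauge rect [610.  99.] [21. 76.] 79.2 circ [609.  93.] 38.1 box [[571.0, 96.0], [646.0, 81.0], [650.0, 102.0], [575.0, 117.0]]
   topcrop0 166 170 scenecrop0 [308 215]
tplate rect [ 560. -174.] [59. 85.] 78.7 circ [ 557. -174.] 47.6 box [[512.0, -194.0], [596.0, -211.0], [607.0, -153.0], [524.0, -137.0]]
   topcrop0 275 195 scenecrop0 [237 163]
riser rect [432. -19.] [58. 59.] 46.7 circ [431. -19.] 30.4 box [[391.0, -20.0], [434.0, -61.0], [473.0, -19.0], [430.0, 22.0]]
   topcrop0 216 240 scenecrop0 [300 160]
beaker rect [449. 177.] [122. 124.] 1.6 circ [449. 177.] 87.2 box [[386.0, 237.0], [389.0, 113.0], [511.0, 116.0], [508.0, 240.0]]
   topcrop0 139 232 scenecrop0 [355 189]
lid rect [ 500. -382.] [62. 62.] 46.1 circ [ 500. -382.] 32.2 box [[456.0, -383.0], [501.0, -426.0], [544.0, -381.0], [500.0, -338.0]]
   topcrop0 352 218 scenecrop0 [198 131]
setblock rect [ 432. -177.] [32. 45.] 35.0 circ [ 432. -178.] 25.2 box [[406.0, -168.0], [432.0, -205.0], [458.0, -187.0], [432.0, -150.0]]
   topcrop0 276 241 scenecrop0 [258 142]
vblock rect [460. 338.] [125. 128.] 1.6 circ [460. 338.] 89.2 box [[396.0, 400.0], [399.0, 272.0], [524.0, 276.0], [520.0, 403.0]]
   topcrop0 79 226 scenecrop0 [405 215]
```

View pics/t1.png

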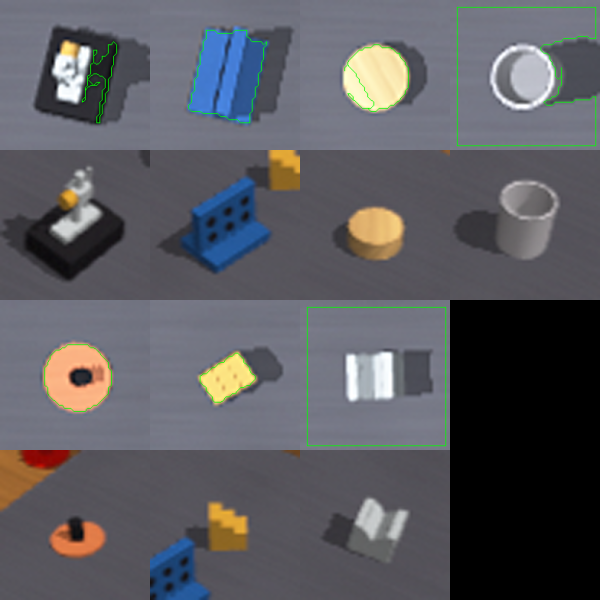

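The crops show clean outlines for riser, lid, brass block and T-plate. The gauge, beaker and V-block masks need better thresholds.

```bash
python3 - <<'E'
from h import *
g=get_image("top");im=g["image"];hsv=cv2.cvtColor(im,cv2.COLOR_RGB2HSV)
H,S,V=[hsv[...,i].astype(int) for i in range(3)]
for n,(u,v) in dict(g=(180,196),beaker=(165,258),vb=(105,252),plate=(250,200)).items(): print(n,hsv[v,u-14:u+26:2].tolist())
def go(n,c,m,z):
    u,v=c; w=np.zeros(m.shape,np.uint8); w[v-22:v+23,u-22:u+23]=255
    m=cv2.morphologyEx((m*255).astype(np.uint8)&w,cv2.MORPH_CLOSE,np.ones((3,3)))
    q=max(cv2.findContours(m,0,cv2.CHAIN_APPROX_NONE)[0],key=cv2.contourArea)[:,0]
    P=ray(g,q,z).astype(np.float32); r=cv2.minAreaRect(P); ce=cv2.minEnclosingCircle(P)
    print(n,np.round(r[0]),np.round(r[1]),round(r[2],1),"circ",np.round(ce[0]),round(ce[1],1),np.round(cv2.boxPoints(r)).tolist())
go("gauge",(193,196),(V<62)|((S<40)&(V>140))|((H<30)&(S>80)),68)
go("gauge45",(193,196),(V<45)|((S<40)&(V>140))|((H<30)&(S>80)),68)
go("beaker",(165,258),(S<30)&(V>140),100)
go("vblock",(105,252),(S<36)&(V>125),75)
E
```

```text
g [[118, 28, 135], [116, 30, 135], [115, 32, 136], [116, 28, 135], [114, 30, 135], [114, 30, 136], [114, 30, 137], [117, 30, 76], [124, 35, 51], [113, 24, 86], [105, 23, 219], [101, 15, 231], [101, 19, 224], [105, 23, 201], [102, 16, 238], [113, 28, 37], [114, 29, 44], [114, 35, 36], [120, 30, 34], [120, 38, 27]]
beaker [[114, 31, 132], [116, 17, 230], [116, 16, 124], [116, 17, 119], [116, 16, 115], [117, 14, 203], [115, 15, 202], [118, 15, 202], [113, 16, 202], [113, 16, 201], [118, 15, 201], [118, 17, 197], [114, 17, 151], [111, 15, 117], [114, 30, 85], [115, 33, 86], [115, 33, 85], [117, 33, 85], [117, 30, 85], [117, 33, 85]]
vb [[116, 29, 133], [116, 29, 131], [109, 27, 208], [102, 5, 255], [105, 21, 169], [105, 22, 186], [103, 25, 185], [105, 10, 244], [103, 9, 245], [100, 6, 253], [105, 24, 150], [102, 23, 113], [114, 29, 87], [120, 30, 85], [117, 30, 85], [115, 33, 85], [117, 31, 82], [116, 29, 134], [116, 31, 133], [116, 31, 132]]
plate [[120, 26, 129], [120, 26, 129], [116, 29, 131], [118, 26, 129], [118, 28, 129], [116, 30, 129], [114, 30, 128], [116, 32, 129], [116, 30, 129], [116, 30, 129], [114, 32, 128], [114, 32, 129], [116, 31, 130], [116, 31, 130], [114, 30, 128], [116, 29, 130], [114, 29, 131], [116, 27, 130], [118, 27, 131], [116, 27, 131]]
gauge [615. 120.] [66. 80.] 79.0 circ [614. 118.] 47.3 [[570.0, 95.0], [649.0, 80.0], [661.0, 144.0], [582.0, 160.0]]
gauge45 [614. 116.] [57. 77.] 78.6 circ [612. 111.] 43.5 [[570.0, 96.0], [646.0, 81.0], [657.0, 136.0], [582.0, 151.0]]
beaker [448. 179.] [56. 56.] 1.6 circ [448. 179.] 29.2 [[420.0, 206.0], [421.0, 150.0], [477.0, 152.0], [476.0, 208.0]]
vblock [460. 338.] [117. 114.] 3.0 circ [460. 338.] 81.8 [[398.0, 392.0], [404.0, 278.0], [521.0, 284.0], [515.0, 398.0]]
```

>>> play_rows:
  series:
    - [5,15,0,0,0,0.5]
    - [10,31,0,0,0,0.5]
    - [10,31,-6,0,0,0.5]
    - [10,31,-6,0,0,0.5]
    - [10,31,-6,0,0,0.5]
    - [10,31,-6,0,0,0.5]
    - [10,31,-6,0,0,0.5]
    - [10,31,-6,0,0,0.5]
    - [10,31,-6,0,0,0.5]
    - [10,31,-6,0,0,0.5]
    - [10,31,-6,0,0,0.5]
    - [10,31,-6,0,0,0.5]
    - [10,31,-6,0,0,0.5]
    - [10,31,-6,0,0,0.5]
    - [10,31,-6,0,0,0.5]
    - [10,31,-6,0,0,0.5]
    - [10,31,-6,0,0,0.5]
    - [9,31,-6,0,0,0.5]
    - [9,22,0,0,0,0]
    - [0,0,0,0,0,0]
  gripper: 1

```text
clock: 1.92
position: [444.2, -1.5, 160.4]
ee_rot: [-0.635, 0.773, -0.0, 0.001]
contact_force: [-0.4, -0.5, 0.5]
gripper_width: 85.6
grasp_force: 0.0
```

```bash
python3 - <<'E'
from h import *
g=get_image("top");im=g["image"];hsv=cv2.cvtColor(im,cv2.COLOR_RGB2HSV)
S,V=hsv[...,1].astype(int),hsv[...,2].astype(int)
m=np.zeros(V.shape,np.uint8); m[234:270,88:122]=((V>145)*255)[234:270,88:122]
q=max(cv2.findContours(m,0,cv2.CHAIN_APPROX_NONE)[0],key=cv2.contourArea)[:,0]
r=cv2.minAreaRect(ray(g,q,75).astype(np.float32)); print(r,cv2.boxPoints(r))
s=read_state(); print(s["joints"],R.from_quat(s["ee_rot"]).as_matrix())
E
```

```text
((459.4908142089844, 342.805419921875), (42.631282806396484, 41.40269470214844), 3.206124782562256) [[437.05075 362.28223]
 [439.3663  320.94434]
 [481.93088 323.3286 ]
 [479.61533 364.6665 ]]
[ 3.62527381e-01  1.79506155e-01 -5.57460645e-01  1.80066282e-04
 -8.33501343e-01 -5.59621350e-01] [[-1.95701688e-01 -9.80663410e-01  3.54134147e-04]
 [-9.80663472e-01  1.95701698e-01 -8.24771304e-06]
 [-6.12164234e-05 -3.48900514e-04 -9.99999937e-01]]
```

>>> play_rows:
  series:
    - [-6,-9,0,0,0,0]
    - [-6,-9,-10,0,0,0]
    - [0,0,-15,0,0,0]
    - [0,0,-15,0,0,0]
    - [0,0,-15,0,0,0]
    - [0,0,-15,0,0,0]
    - [0,0,-10,0,0,0]
    - [0,0,-6,0,0,0]
    - [0,0,-4,0,0,0]
    - [0,0,0,0,0,0]
    - [0,0,0,0,0,0]

```text
clock: 2.88
position: [430.3, -23.1, 70.7]
ee_rot: [-0.633, 0.775, -0.0, 0.0]
contact_force: [-0.5, -0.2, -0.1]
gripper_width: 85.1
grasp_force: 0.0
```

>>> play_rows:
  series:
    - [0,0,0,0,0,0]
    - [0,0,0,0,0,0]
    - [0,0,0,0,0,0]
    - [0,0,0,0,0,0]
    - [0,0,0,0,0,0]
    - [0,0,0,0,0,0]
    - [0,0,0,0,0,0]
    - [0,0,0,0,0,0]
    - [0,0,0,0,0,0]
    - [0,0,0,0,0,0]
  gripper: 0.3

```text
clock: 3.72
position: [430.9, -22.5, 71.4]
ee_rot: [-0.633, 0.774, -0.0, 0.001]
contact_force: [-1.1, -1.2, 6.5]
gripper_width: 57.7
grasp_force: 63.2
```

>>> play_rows:
  series:
    - [0,0,10,0,0,0]
    - [0,0,15,0,0,0]
    - [5,0,15,0,0,0]
    - [15,-1,0,0,0,0]
    - [20,-1,0,0,0,0]
    - [20,-1,0,0,0,0]
    - [20,-1,0,0,0,0]
    - [20,-1,0,0,0,0]
    - [20,-1,0,0,0,0]
    - [20,-1,0,0,0,0]
    - [10,-1,0,0,0,0]
    - [5,0,-10,0,0,0]
    - [0,0,-12,0,0,0]
    - [0,0,-8,0,0,0]
    - [0,0,-5,0,0,0]
    - [0,0,-3,0,0,0]
    - [0,0,0,0,0,0]
    - [0,0,0,0,0,0]

```text
clock: 5.22
position: [585.3, -30.5, 72.5]
ee_rot: [-0.633, 0.774, -0.0, 0.0]
contact_force: [-0.3, 0.4, -0.9]
gripper_width: 58.1
grasp_force: 64.1
```

>>> play_rows:
  series:
    - [0,0,-1.5,0,0,0]
    - [0,0,0,0,0,0]

```text
clock: 5.38
position: [585.7, -30.5, 71.5]
ee_rot: [-0.633, 0.774, -0.0, 0.001]
contact_force: [-1.4, 1.0, 3.1]
gripper_width: 57.8
grasp_force: 64.3
```

>>> play_rows:
  series:
    - [0,0,0,0,0,0]
    - [0,0,0,0,0,0]
    - [0,0,0,0,0,0]
    - [0,0,0,0,0,0]
    - [0,0,0,0,0,0]
    - [0,0,10,0,0,0]
    - [0,0,20,0,0,0]
    - [0,0,20,0,0,0]
    - [0,0,20,0,0,0]
    - [0,0,20,0,0,0]
    - [-15,-14,0,0,0,0.7]
    - [-15,-15,0,0,0,0.8]
    - [-15,-15,0,0,0,0.8]
    - [-15,-15,0,0,0,0.8]
    - [-15,-15,0,0,0,0.8]
    - [-15,-15,0,0,0,0.8]
    - [-15,-15,0,0,0,0.8]
    - [-15,-15,0,0,0,0.8]
    - [-15,-14,0,0,0,0.8]
    - [-18,-14,0,0,0,0.6]
  gripper: 1

```text
clock: 7.05
position: [432.1, -178.4, 161.7]
ee_rot: [0.887, -0.462, 0.001, -0.0]
contact_force: [1.1, -0.3, 0.1]
gripper_width: 85.4
grasp_force: 0.0
```

```bash
python3 - <<'E'
from h import *
g=get_image("top");im=g["image"]
cv2.imwrite("pics/a.png",cv2.resize(im[140:320,60:420,::-1],(800,400),interpolation=cv2.INTER_CUBIC))
hsv=cv2.cvtColor(im,cv2.COLOR_RGB2HSV);H,S,V=[hsv[...,i].astype(int) for i in range(3)]
u,v=proj(g,[586,-27,65])[0].astype(int); m=np.zeros(V.shape,np.uint8)
m[v-20:v+20,u-20:u+20]=(((S>60)&(H<40)&(V>120))*255)[v-20:v+20,u-20:u+20]
q=max(cv2.findContours(m,0,cv2.CHAIN_APPROX_NONE)[0],key=cv2.contourArea)[:,0]
print(cv2.minEnclosingCircle(ray(g,q,65).astype(np.float32)),read_state()["position"])
E
```

```text
((586.1698608398438, -26.41796875), 30.702316284179688) [ 428.09065345 -179.34793674  161.21794083]
```

View pics/a.png

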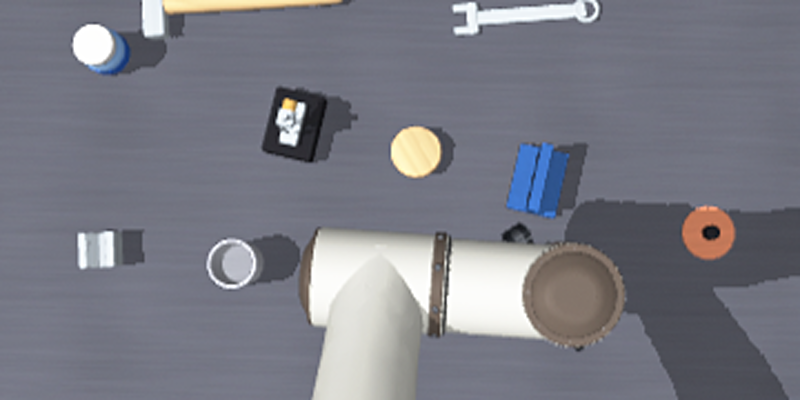

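The top view shows the riser in place, measured at (586,-26). I now descend on the brass block.

>>> play_rows:
  series:
    - [2,1,-10,0,0,0]
    - [0,0,-15,0,0,0]
    - [0,0,-15,0,0,0]
    - [0,0,-15,0,0,0]
    - [0,0,-15,0,0,0]
    - [0,0,-9,0,0,0]
    - [0,0,-6,0,0,0]
    - [0,0,-3,0,0,0]
    - [0,0,0,0,0,0]
    - [0,0,0,0,0,0]

```text
clock: 7.93
position: [434.8, -176.7, 73.3]
ee_rot: [0.886, -0.464, 0.0, -0.0]
contact_force: [-0.8, 0.0, -0.6]
gripper_width: 85.4
grasp_force: 0.0
```

>>> play_rows:
  series:
    - [0,0,0,0,0,0]
    - [0,0,0,0,0,0]
    - [0,0,0,0,0,0]
    - [0,0,0,0,0,0]
    - [0,0,0,0,0,0]
    - [0,0,0,0,0,0]
    - [0,0,0,0,0,0]
    - [0,0,0,0,0,0]
    - [0,0,0,0,0,0]
    - [0,0,0,0,0,0]
    - [0,0,0,0,0,0]
    - [0,0,0,0,0,0]
  gripper: 0

```text
clock: 8.93
position: [434.5, -176.7, 73.2]
ee_rot: [0.886, -0.464, 0.0, -0.0]
contact_force: [-1.6, 0.4, 5.5]
gripper_width: 29.4
grasp_force: 60.4
```

>>> play_rows:
  series:
    - [0,0,10,0,0,0]
    - [0,0,20,0,0,0]
    - [0,0,20,0,0,0]
    - [6,8,20,0,0,-0.3]
    - [14,19,0,0,0,-0.7]
    - [14,19,0,0,0,-0.7]
    - [14,19,0,0,0,-0.7]
    - [14,19,0,0,0,-0.7]
    - [14,19,0,0,0,-0.7]
    - [14,19,0,0,0,-0.7]
    - [14,19,0,0,0,-0.7]
    - [14,19,0,0,0,-0.7]
    - [14,19,0,0,0,-0.7]
    - [14,19,0,0,0,-0.7]
    - [14,17,0,0,0,-0.4]
    - [6,8,0,0,0,0]
    - [0,0,0,0,0,0]
    - [0,0,0,0,0,0]

```text
clock: 10.43
position: [599.4, 46.3, 141.6]
ee_rot: [-0.633, 0.774, 0.001, -0.001]
contact_force: [-0.1, -0.6, -2.2]
gripper_width: 29.2
grasp_force: 59.6
```

>>> play_rows:
  series:
    - [0,0,-10,0,0,0]
    - [0,0,-18,0,0,0]
    - [0,0,-18,0,0,0]
    - [0,0,-10,0,0,0]
    - [0,0,-6,0,0,0]
    - [0,0,-4,0,0,0]
    - [0,0,-2,0,0,0]
    - [0,0,0,0,0,0]
    - [0,0,0,0,0,0]

```text
clock: 11.18
position: [600.8, 46.4, 75.5]
ee_rot: [-0.633, 0.774, -0.0, 0.001]
contact_force: [0.8, -0.5, -1.3]
gripper_width: 29.2
grasp_force: 59.6
```

>>> play_rows:
  series:
    - [0,0,-2,0,0,0]
    - [0,0,0,0,0,0]

```text
clock: 11.35
position: [600.7, 46.5, 73.3]
ee_rot: [-0.633, 0.774, -0.0, 0.001]
contact_force: [0.4, 0.4, -2.9]
gripper_width: 29.5
grasp_force: 59.8
```

>>> play_rows:
  series:
    - [0,0,0,0,0,0]
    - [0,0,0,0,0,0]
    - [0,0,0,0,0,0]
    - [0,0,0,0,0,0]
    - [0,0,0,0,0,0]
    - [0,0,10,0,0,0]
    - [0,0,20,0,0,0]
    - [0,0,30,0,0,0]
    - [0,0,30,0,0,0]
    - [0,0,25,0,0,0]
    - [-20,10,0,0,0,-0.6]
    - [-20,25,0,0,0,-0.9]
    - [-20,30,0,0,0,-0.9]
    - [-14,30,0,0,0,-0.9]
    - [-12,30,0,0,0,-0.9]
    - [-12,30,0,0,0,-0.9]
    - [-12,30,0,0,0,-0.9]
    - [-12,30,0,0,0,-0.9]
    - [-10,30,0,0,0,-0.9]
    - [-9,30,0,0,0,-0.9]
  gripper: 1

```text
clock: 13.02
position: [458.4, 322.8, 189.0]
ee_rot: [-0.226, 0.974, 0.0, 0.0]
contact_force: [-0.3, 0.3, -0.5]
gripper_width: 85.5
grasp_force: 0.0
```

>>> play_rows:
  series:
    - [0,21,-10,0,0,-0.9]
    - [0,0,-20,0,0,-0.9]
    - [0,0,-10,0,0,-0.9]
    - [0,0,0,0,0,-0.9]
    - [0,0,0,0,0,-0.4]
    - [0,0,0,0,0,0]
    - [0,0,0,0,0,0]

```text
clock: 13.6
position: [459.4, 342.5, 148.5]
ee_rot: [-0.021, 1.0, 0.0, 0.0]
contact_force: [0.4, -0.3, -0.1]
gripper_width: 85.6
grasp_force: 0.0
```

>>> play_rows:
  series:
    - [0,0,-10,0,0,0]
    - [0,0,-18,0,0,0]
    - [0,0,-18,0,0,0]
    - [0,0,-15,0,0,0]
    - [0,0,-8,0,0,0]
    - [0,0,-5,0,0,0]
    - [0,0,-3,0,0,0]
    - [0,0,0,0,0,0]
    - [0,0,0,0,0,0]

```text
clock: 14.35
position: [459.6, 342.7, 71.4]
ee_rot: [-0.02, 1.0, 0.0, 0.0]
contact_force: [-0.2, 0.3, 0.3]
gripper_width: 86.1
grasp_force: 0.0
```

>>> play_rows:
  series:
    - [0,0,0,0,0,0]
    - [0,0,0,0,0,0]
    - [0,0,0,0,0,0]
    - [0,0,0,0,0,0]
    - [0,0,0,0,0,0]
    - [0,0,0,0,0,0]
    - [0,0,0,0,0,0]
    - [0,0,0,0,0,0]
    - [0,0,0,0,0,0]
    - [0,0,0,0,0,0]
    - [0,0,0,0,0,0]
    - [0,0,0,0,0,0]
  gripper: 0.1

```text
clock: 15.35
position: [459.7, 342.8, 71.7]
ee_rot: [-0.02, 1.0, 0.001, 0.001]
contact_force: [-1.1, -0.5, 6.1]
gripper_width: 39.0
grasp_force: 60.9
```

```bash
python3 - <<'E'
from h import *
g=get_image("scene");im=g["image"]
a=cv2.resize(im[180:280,260:460,::-1],(800,400),interpolation=cv2.INTER_CUBIC)
cv2.imwrite("pics/b.png",a); print(read_state()["joints"])
E
```

```text
[ 9.23338742e-01  4.94419765e-01 -3.43542899e-01  3.87922437e-04
 -7.31236434e-01 -2.45361860e+00]
```

View pics/b.png

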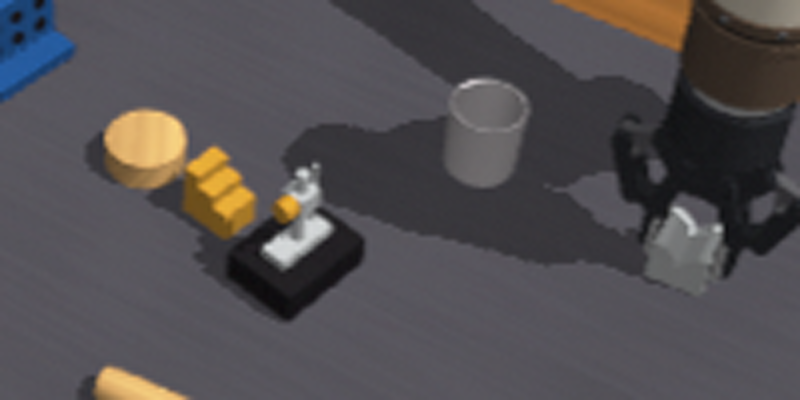

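The scene crop shows the brass block standing between riser and gauge at (220,195), and the V-block between the fingers at (685,250).

>>> play_rows:
  series:
    - [0,0,10,0,0,0]
    - [0,0,20,0,0,0]
    - [0,0,25,0,0,0]
    - [0,0,25,0,0,0]
    - [0,0,20,0,0,0.4]
    - [4,-13,0,0,0,0.8]
    - [6,-25,0,0,0,0.8]
    - [6,-25,0,0,0,0.8]
    - [6,-25,0,0,0,0.8]
    - [6,-25,0,0,0,0.8]
    - [6,-25,0,0,0,0.8]
    - [6,-25,0,0,0,0.8]
    - [6,-25,0,0,0,0.8]
    - [6,-25,0,0,0,0.8]
    - [6,-25,0,0,0,0.8]
    - [6,-25,0,0,0,0.8]
    - [6,-25,0,0,0,0.8]
    - [6,-25,0,0,0,0.8]
    - [6,-25,0,0,0,0.8]
    - [6,-25,0,0,0,0.8]

```text
clock: 17.07
position: [546.2, -22.1, 169.9]
ee_rot: [-0.622, 0.783, 0.001, -0.001]
contact_force: [0.6, -0.2, -4.0]
gripper_width: 39.4
grasp_force: 60.3
```

>>> play_rows:
  series:
    - [6,-25,0,0,0,0.3]
    - [6,-25,0,0,0,0]
    - [6,-20,0,0,0,0]
    - [6,-10,0,0,0,0]
    - [0,0,0,0,0,0]
    - [0,0,0,0,0,0]

```text
clock: 17.57
position: [570.7, -100.9, 169.9]
ee_rot: [-0.632, 0.775, 0.001, -0.001]
contact_force: [1.3, 1.3, -3.7]
gripper_width: 39.1
grasp_force: 60.5
```

>>> play_rows:
  series:
    - [1,0,-10,0,0,0]
    - [0,0,-18,0,0,0]
    - [0,0,-20,0,0,0]
    - [0,0,-18,0,0,0]
    - [0,0,-12,0,0,0]
    - [0,0,-9,0,0,0]
    - [0,0,-6,0,0,0]
    - [0,0,-3,0,0,0]
    - [0,0,-2,0,0,0]
    - [0,0,0,0,0,0]
    - [0,0,0,0,0,0]

```text
clock: 18.48
position: [572.8, -100.6, 73.5]
ee_rot: [-0.633, 0.774, -0.0, 0.001]
contact_force: [-0.2, 0.5, -3.4]
gripper_width: 39.2
grasp_force: 60.6
```

>>> play_rows:
  series:
    - [0,0,-2,0,0,0]
    - [0,0,-0.5,0,0,0]
    - [0,0,0,0,0,0]

```text
clock: 18.73
position: [573.2, -100.6, 71.7]
ee_rot: [-0.633, 0.774, -0.001, 0.001]
contact_force: [-1.4, 0.7, 4.2]
gripper_width: 39.0
grasp_force: 61.1
```

>>> play_rows:
  series:
    - [0,0,0,0,0,0]
    - [0,0,0,0,0,0]
    - [0,0,0,0,0,0]
    - [0,0,0,0,0,0]
    - [0,0,0,0,0,0]
    - [0,0,10,0,0,0]
    - [0,0,25,0,0,0]
    - [0,0,25,0,0,0]
    - [0,0,25,0,0,0]
    - [0,0,25,0,0,0]
    - [-10,20,0,0,0,0]
    - [-12,30,0,0,0,0]
    - [-13,30,0,0,0,0]
    - [-15,30,0,0,0,0]
    - [-15,30,0,0,0,0]
    - [-15,30,0,0,0,0]
    - [-15,30,0,0,0,0]
    - [-15,30,0,0,0,0]
    - [-10,30,0,0,0,0]
    - [-5,20,0,0,0,0]
  gripper: 1

```text
clock: 20.4
position: [446.2, 181.4, 181.5]
ee_rot: [-0.634, 0.774, 0.0, 0.001]
contact_force: [1.4, 0.2, -0.1]
gripper_width: 85.4
grasp_force: 0.0
```

```bash
python3 - <<'E'
from h import *
g=get_image("top");s=get_image("scene")
a=cv2.resize(g["image"][170:270,130:330,::-1],(600,300),interpolation=cv2.INTER_CUBIC)
b=cv2.resize(s["image"][160:260,220:420,::-1],(600,300),interpolation=cv2.INTER_CUBIC)
cv2.imwrite("pics/c.png",np.vstack([a,b])); print(read_state()["position"])
# expected top-face centres, in crop a pixels
for p in([600.6,46.5,75],[572,-100.5,75],[586,-27,65]): print(p,(proj(g,p)[0]-[130,170])*3)
E
```

```text
[447.01199849 181.98492206 181.40658814]
[600.6, 46.5, 75] [267.31048618  93.93748763]
[572, -100.5, 75] [433.78408457 131.08733131]
[586, -27, 65] [351.04431108 113.98482239]
```

View pics/c.png

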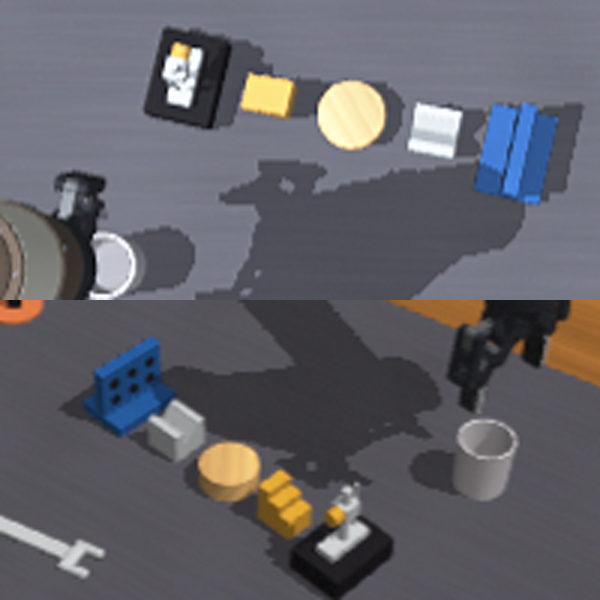

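All three pieces stand in line: gauge, brass block, riser, V-block and T-plate in both views. The beaker is next.

>>> play_rows:
  series:
    - [1,-3,-10,0,0,0]
    - [0,0,-18,0,0,0]
    - [0,0,-18,0,0,0]
    - [0,0,-16,0,0,0]
    - [0,0,-14,0,0,0]
    - [0,0,-12,0,0,0]
    - [0,0,-6,0,0,0]
    - [0,0,-3,0,0,0]
    - [0,0,0,0,0,0]
    - [0,0,0,0,0,0]

```text
clock: 21.33
position: [448.8, 176.4, 83.9]
ee_rot: [-0.633, 0.774, -0.0, 0.001]
contact_force: [-0.6, 0.7, -0.0]
gripper_width: 85.4
grasp_force: 0.0
```

>>> play_rows:
  series:
    - [0,0,0,0,0,0]
    - [0,0,0,0,0,0]
    - [0,0,0,0,0,0]
    - [0,0,0,0,0,0]
    - [0,0,0,0,0,0]
    - [0,0,0,0,0,0]
    - [0,0,0,0,0,0]
    - [0,0,0,0,0,0]
    - [0,0,0,0,0,0]
    - [0,0,0,0,0,0]
  gripper: 0.3

```text
clock: 22.17
position: [448.4, 176.6, 84.1]
ee_rot: [-0.633, 0.774, -0.0, 0.0]
contact_force: [-2.9, 1.0, 6.2]
gripper_width: 53.3
grasp_force: 62.3
```

>>> play_rows:
  series:
    - [0,0,6,0,0,0]
    - [0,0,14,0,0,0]
    - [0,0,20,0,0,0]
    - [0,0,20,0,0,0]
    - [3,-6,20,0,0,0]
    - [7,-12,10,0,0,0]
    - [10,-15,0,0,0,0]
    - [12,-18,0,0,0,0]
    - [12,-18,0,0,0,0]
    - [12,-18,0,0,0,0]
    - [12,-18,0,0,0,0]
    - [12,-18,0,0,0,0]
    - [12,-18,0,0,0,0]
    - [12,-18,0,0,0,0]
    - [12,-16,0,0,0,0]
    - [12,-14,0,0,0,0]
    - [7,-10,0,0,0,0]
    - [2,-6,0,0,0,0]
    - [0,0,0,0,0,0]
    - [0,0,0,0,0,0]

```text
clock: 23.83
position: [584.7, -28.6, 173.1]
ee_rot: [-0.633, 0.774, 0.0, -0.0]
contact_force: [-1.0, 0.2, -2.2]
gripper_width: 53.4
grasp_force: 63.2
```

```bash
python3 - <<'E'
from h import *
g=get_image("top");s=get_image("scene");st=read_state();print(st["position"],st["contact_force"])
b=cv2.resize(s["image"][110:250,220:400,::-1],(720,560),interpolation=cv2.INTER_CUBIC)
z=st["position"][2]-84.1
t=np.linspace(0,2*np.pi,40)
for r,h in((28,100),(26,40)):
    p=np.c_[586+r*np.cos(t),-26.4+r*np.sin(t),np.full(40,z+h)]
    cv2.polylines(b,[((proj(s,p)-[220,110])*4).astype(int)],True,(0,255,0),1)
cv2.imwrite("pics/d.png",b)
E
```

```text
[584.71139167 -28.04754409 173.3572638 ] [-0.17160447 -0.5783322  -1.04351797]
```

View pics/d.png

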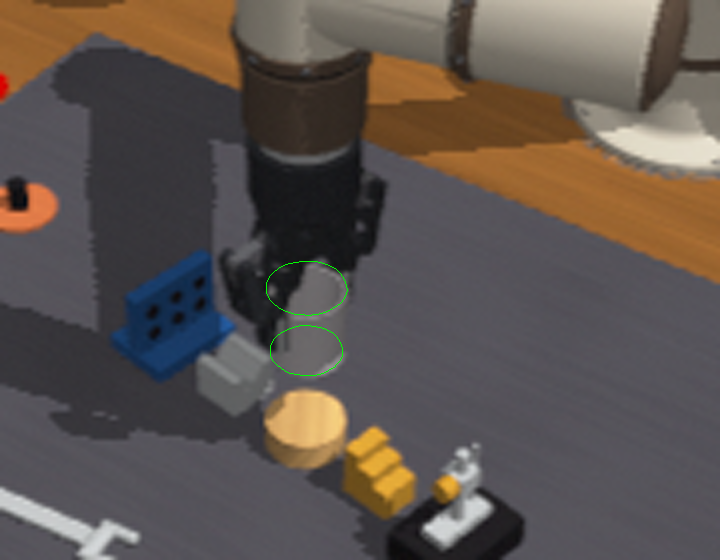

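The held beaker (centre about (307,330)) lines up with the predicted outline to 1–2 mm, so I lower it.

>>> play_rows:
  series:
    - [1,0,-8,0,0,0]
    - [0,0,-14,0,0,0]
    - [0,0,-14,0,0,0]
    - [0,0,-10,0,0,0]
    - [0,0,-7,0,0,0]
    - [0,0,-4,0,0,0]
    - [0,0,-3,0,0,0]
    - [0,0,-2,0,0,0]
    - [0,0,0,0,0,0]
    - [0,0,0,0,0,0]
    - [0,0,0,0,0,0]

```text
clock: 24.85
position: [586.6, -28.6, 111.8]
ee_rot: [-0.633, 0.774, -0.0, 0.0]
contact_force: [-0.5, 0.8, -1.2]
gripper_width: 53.5
grasp_force: 63.2
```

>>> play_rows:
  series:
    - [0,0,-1,0,0,0]
    - [0,0,-1,0,0,0]
    - [0,0,-0.5,0,0,0]
    - [0,0,0,0,0,0]
    - [0,0,0,0,0,0]

```text
clock: 25.27
position: [586.5, -28.7, 109.2]
ee_rot: [-0.633, 0.774, -0.0, 0.0]
contact_force: [-0.8, -0.5, 1.1]
gripper_width: 53.3
grasp_force: 63.2
```

>>> play_rows:
  series:
    - [0,0,0,0,0,0]
    - [0,0,0,0,0,0]
    - [0,0,0,0,0,0]
    - [0,0,0,0,0,0]
    - [0,0,0,0,0,0]
    - [0,0,0,0,0,0]
    - [0,0,8,0,0,0]
    - [0,0,20,0,0,0]
    - [0,0,25,0,0,0]
    - [0,0,25,0,0,0]
    - [-5,-15,15,0,0,0]
    - [-10,-30,0,0,0,0]
    - [-10,-35,0,0,0,0]
    - [-9,-35,0,0,0,0]
    - [-9,-35,0,0,0,0]
    - [-9,-35,0,0,0,0]
    - [-9,-35,0,0,0,0]
    - [-9,-35,0,0,0,0]
    - [-8,-35,0,0,0,0]
    - [-8,-35,0,0,0,0]
  gripper: 1

```text
clock: 26.93
position: [499.7, -355.4, 202.7]
ee_rot: [-0.633, 0.774, -0.0, 0.0]
contact_force: [0.8, -0.6, -1.5]
gripper_width: 85.3
grasp_force: 0.0
```

```bash
python3 - <<'E'
from h import *
g=get_image("top");s=get_image("scene");st=read_state();print(st["position"])
hsv=cv2.cvtColor(g["image"],cv2.COLOR_RGB2HSV);S,V=hsv[...,1].astype(int),hsv[...,2].astype(int)
u,v=proj(g,[586,-27,125])[0].astype(int);m=np.zeros(V.shape,np.uint8);w=(slice(v-20,v+20),slice(u-13,u+14))
m[w]=(((S<30)&(V>140))*255)[w]
q=max(cv2.findContours(m,0,cv2.CHAIN_APPROX_NONE)[0],key=cv2.contourArea)[:,0]
print("beaker rim",cv2.minEnclosingCircle(ray(g,q,125).astype(np.float32)))
b=np.hstack([cv2.resize(x,(400,400),interpolation=cv2.INTER_CUBIC) for x in(g["image"][160:260,180:280,::-1],s["image"][110:240,220:350,::-1])])
cv2.imwrite("pics/e.png",b)
E
```

```text
[ 498.81916404 -357.89816565  202.12363699]
beaker rim ((586.119140625, -25.347482681274414), 29.124860763549805)
```

View pics/e.png

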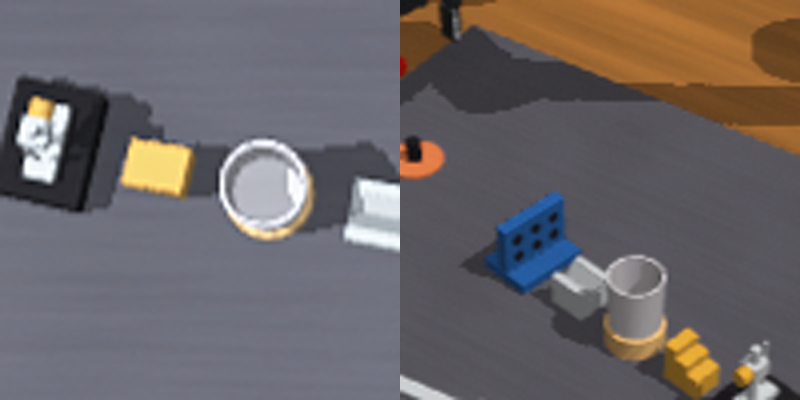

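The beaker stands on the riser, centred at (586,-25) against the riser's (586,-26). The lid is next.

>>> play_rows:
  series:
    - [0,-13,0,0,0,0]
    - [0,-13,-15,0,0,0]
    - [0,0,-25,0,0,0]
    - [0,0,-25,0,0,0]
    - [0,0,-20,0,0,0]
    - [0,0,-10,0,0,0]
    - [0,0,0,0,0,0]
    - [0,0,0,0,0,0]
    - [0,0,0,0,0,0]

```text
clock: 27.78
position: [501.5, -380.0, 108.5]
ee_rot: [-0.633, 0.774, -0.001, 0.0]
contact_force: [-0.8, -0.7, 0.6]
gripper_width: 85.4
grasp_force: 0.0
```

>>> play_rows:
  series:
    - [-1,-2,-10,0,0,0]
    - [0,0,-10,0,0,0]
    - [0,0,-7,0,0,0]
    - [0,0,-5,0,0,0]
    - [0,0,0,0,0,0]
    - [0,0,0,0,0,0]

```text
clock: 28.28
position: [499.1, -381.6, 74.2]
ee_rot: [-0.633, 0.774, 0.0, -0.0]
contact_force: [0.2, 0.7, 0.7]
gripper_width: 85.4
grasp_force: 0.0
```

>>> play_rows:
  series:
    - [0,0,0,0,0,0]
    - [0,0,0,0,0,0]
    - [0,0,0,0,0,0]
    - [0,0,0,0,0,0]
    - [0,0,0,0,0,0]
    - [0,0,0,0,0,0]
    - [0,0,0,0,0,0]
    - [0,0,0,0,0,0]
    - [0,0,0,0,0,0]
    - [0,0,0,0,0,0]
    - [0,0,0,0,0,0]
    - [0,0,0,0,0,0]
    - [0,0,0,0,0,0]
  gripper: 0

```text
clock: 29.37
position: [499.5, -381.8, 75.2]
ee_rot: [-0.633, 0.774, -0.0, 0.0]
contact_force: [0.2, 0.9, 5.3]
gripper_width: 16.0
grasp_force: 59.0
```

>>> play_rows:
  series:
    - [0,0,10,0,0,0]
    - [0,0,25,0,0,0]
    - [0,0,30,0,0,0]
    - [0,0,30,0,0,0]
    - [0,0,25,0,0,0]
    - [3,12,10,0,0,0]
    - [6,24,0,0,0,0]
    - [6,26,0,0,0,0]
    - [7,28,0,0,0,0]
    - [7,28,0,0,0,0]
    - [7,28,0,0,0,0]
    - [7,28,0,0,0,0]
    - [7,28,0,0,0,0]
    - [7,28,0,0,0,0]
    - [7,28,0,0,0,0]
    - [7,28,0,0,0,0]
    - [6,26,0,0,0,0]
    - [5,22,0,0,0,0]
    - [3,14,0,0,0,0]
    - [1,8,0,0,0,0]

```text
clock: 31.03
position: [584.9, -23.6, 203.8]
ee_rot: [-0.633, 0.774, 0.001, -0.001]
contact_force: [-0.3, 0.7, -1.0]
gripper_width: 15.4
grasp_force: 58.7
```

>>> play_rows:
  series:
    - [0,0,0,0,0,0]
    - [0,0,0,0,0,0]
    - [0,0,0,0,0,0]

```text
clock: 31.28
position: [584.9, -26.5, 204.6]
ee_rot: [-0.632, 0.775, 0.0, -0.0]
contact_force: [-0.6, 0.1, -0.9]
gripper_width: 15.9
grasp_force: 58.7
```

```bash
python3 - <<'E'
from h import *
s=get_image("scene");st=read_state();p0=st["position"];print(p0)
b=cv2.resize(s["image"][80:220,230:370,::-1],(600,600),interpolation=cv2.INTER_CUBIC);k=600/140
z=p0[2]-75+40;t=np.linspace(0,2*np.pi,60)
p=np.c_[p0[0]+32*np.cos(t),p0[1]+32*np.sin(t),np.full(60,z)]
cv2.polylines(b,[((proj(s,p)-[230,80])*k).astype(int)],True,(0,255,0),1)
cv2.imwrite("pics/f.png",b)
E
```

```text
[584.9347658  -26.68071348 204.70023231]
```

View pics/f.png

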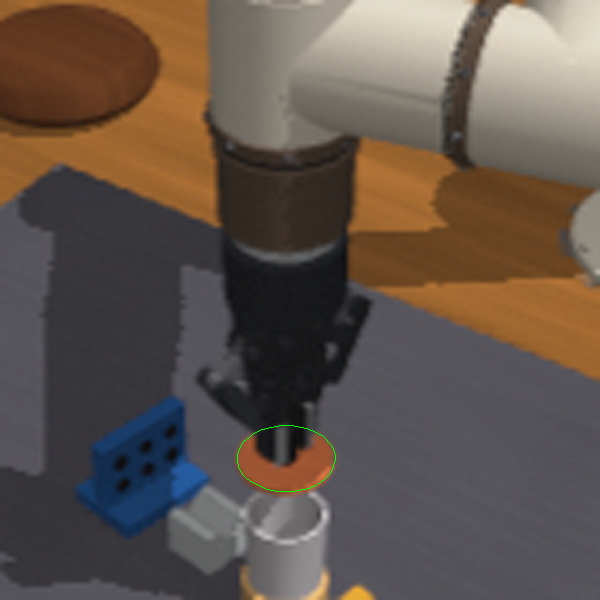

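The lid is level and centred under the tool at about (286,460), straight above the beaker, so I lower it.

>>> play_rows:
  series:
    - [1,1,-8,0,0,0]
    - [0,0,-12,0,0,0]
    - [0,0,-10,0,0,0]
    - [0,0,-6,0,0,0]
    - [0,0,-3,0,0,0]
    - [0,0,-2,0,0,0]
    - [0,0,0,0,0,0]
    - [0,0,0,0,0,0]
    - [0,0,0,0,0,0]

```text
clock: 32.08
position: [586.7, -24.6, 164.4]
ee_rot: [-0.633, 0.774, -0.0, 0.0]
contact_force: [-0.3, 0.4, -1.1]
gripper_width: 15.7
grasp_force: 58.7
```

>>> play_rows:
  series:
    - [0,0,-1.5,0,0,0]
    - [0,0,-1,0,0,0]
    - [0,0,-1,0,0,0]
    - [0,0,-0.5,0,0,0]
    - [0,0,0,0,0,0]
    - [0,0,0,0,0,0]

```text
clock: 32.58
position: [586.4, -24.6, 160.3]
ee_rot: [-0.633, 0.774, -0.0, 0.0]
contact_force: [-1.0, 1.4, 3.7]
gripper_width: 15.5
grasp_force: 59.0
```

>>> play_rows:
  series:
    - [0,0,0,0,0,0]
    - [0,0,0,0,0,0]
    - [0,0,0,0,0,0]
    - [0,0,0,0,0,0]
    - [0,0,0,0,0,0]
    - [0,0,0,0,0,0]
    - [0,0,8,0,0,0]
    - [0,0,15,0,0,0]
    - [0,0,20,0,0,0]
    - [0,0,20,0,0,0]
    - [0,-20,10,0,0,0]
    - [-10,-30,0,0,0,0]
    - [-10,-30,0,0,0,0]
    - [-10,-30,0,0,0,0]
    - [-10,-30,0,0,0,0]
    - [-10,-30,0,0,0,0]
    - [-10,-30,0,0,0,0]
    - [-10,-30,0,0,0,0]
    - [-5,-20,0,0,0,0]
    - [0,0,0,0,0,0]
  gripper: 1

```text
clock: 34.25
position: [510.2, -277.8, 233.4]
ee_rot: [-0.631, 0.776, -0.0, -0.0]
contact_force: [0.1, -0.5, -0.8]
gripper_width: 85.2
grasp_force: 0.0
```

```bash
python3 - <<'E'
from h import *
g=get_image("top");s=get_image("scene")
hsv=cv2.cvtColor(g["image"],cv2.COLOR_RGB2HSV);H,S,V=[hsv[...,i].astype(int) for i in range(3)]
u,v=proj(g,[586,-26,129])[0].astype(int);m=np.zeros(V.shape,np.uint8);w=(slice(v-20,v+20),slice(u-20,u+20))
m[w]=(((S>100)&(H<14))*255)[w]
q=max(cv2.findContours(m,0,cv2.CHAIN_APPROX_NONE)[0],key=cv2.contourArea)[:,0]
print("lid",cv2.minEnclosingCircle(ray(g,q,129).astype(np.float32)))
b=np.hstack([cv2.resize(x,(400,400),interpolation=cv2.INTER_CUBIC) for x in(g["image"][150:250,180:280,::-1],s["image"][150:250,240:340,::-1])])
cv2.imwrite("pics/i.png",b)
E
```

```text
lid ((587.2619018554688, -24.610633850097656), 32.07280731201172)
```

View pics/i.png

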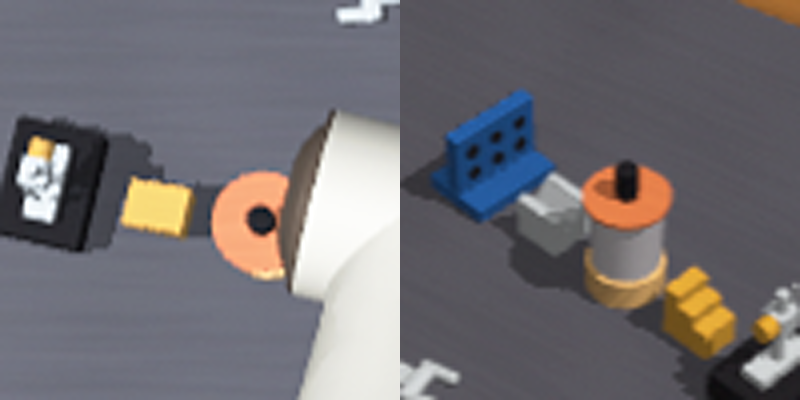

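The final views show the lid flat on the beaker, knob up, at about (587,-25). All five pieces are in line and the arm is clear, so I hand in.

```bash
python3 -c "
from bench import *
print(job_done())"
```

```text
the job is handed in; nothing more can be done
None
```

I handed the job in at about 34 s on the clock, with no verdict returned: the last camera checks put riser, beaker and lid within about 2 mm of centre, with the brass block and V-block standing in line either side.

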